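# Fit the keyed axle in the tilted gear unit

### The arm

A 6-joint arm with a two-finger parallel gripper is mounted at the origin on a cart in front of the work surface, level with it; the furniture and walls round the work are solid. World frame = base frame: x ahead of the robot, y to its left, z up, the work surface at z = 0. Lengths are in m, angles in degrees, forces in N, time in s.
With the tool pointing down it reaches from about 0.3 to 0.75 m from the base axis. Payload 8.5 kg.
Tool frame: the origin (TCP) lies on the centre line of the jaws, within the pads' length; the fingertips stand tips_ahead ahead of it and the grasp point (between the pads) lies 3 mm ahead of it (tips_ahead is the distance from the TCP to the fingertips, in m); z points along the fingers, y is the line along which they close (so a half turn about z gives the same grasp; the last joint's range is limited). The gripper opens to 85 mm and grips with 20 to 120 N. Pads are 22 mm wide; open, the fingers measure 114 mm over their backs; the gripper's body (76 mm by 85 mm) begins 54 mm behind the grasp point. The pads swing forward as they close: fully open they stand 13 mm farther back than shut.
Start: joints at [-76.163, 21.807, 74.336, -0, 83.858, -12.336], TCP at [0.243, -0.494, 0.225] pointing down, gripper open.
Joint ranges: [-178.18, 178.18], [-50.72, 133.34], [12.68, 142.11], [-81.47, 261.47], [9.98, 163.14], [-165.26, 165.26]. Speed limits (degrees/s): [136.94, 136.94, 180, 180, 180, 180].

### API

Orientations are given as a 3x3 rotation matrix whose columns are the frame's x, y, z axes.
In Python, from rig import observe, get_image, close_job, tips_ahead gives the robot as it stands.
- The arm moves only by the tool drive_effector, called after "Emit:" as name(argument=value, ...) on one line, values as JSON. Schema: {"type":"object","properties":{"plan":{"type":"array","items":{"type":"number"},"minItems":5,"maxItems":50},"grip_n":{"type":"number"},"only":{"type":"string"},"quiet":{"type":"boolean"},"lines":{"type":"string"}},"required":["plan"],"additionalProperties":false}. plan is one flat list of numbers that holds 1 to 10 rows one after another, with no inner brackets; each row has 5 numbers: dx, dy, dz in normalised numbers (1 is 60 cm), then a turn about the tool's z in fractions of the full range, 1 being 180 degrees, then the finger opening in m; each row shifts and turns the commanded pose from where the row before left it, along the tool's axes as they then stand; what a row does not reach is not made up. A row lasts 1/10 s, in which the tool goes at most 0.05 m and 8.59 degrees, less where a joint would pass 70% of its speed; a pose out of reach is approached as far as the arm can. The fingers move at their own pace and stop on an object; grip_n is the grip in N (left out, the last holds). Time passes only in rows, so rows that do not move let the fingers close. The tool returns the time, the measured TCP pose, the force, the opening and the grip force at its end. only (a regular expression) keeps the lines of the reply that match it, lines (a string "A,B") keeps lines A to B, and quiet returns only ok. Input that does not fit is refused with a message, and nothing moves.
- observe(): the state, without advancing time (a new reading comes with each control period).
- get_image(name): name is "side" or "top"; returns a dict with "pixels" (420x560x3 uint8, red, green, blue), "depth" (420x560 float32, m along the optical axis (not along the pixel's ray), 0 where there is no reading), "K" (3x3 intrinsics, pixels), "distortion" ([k1, k2, p1, p2, k3] as OpenCV has them; the pictures are not rectified), "extrinsics" (4x4, takes a point from world to camera coordinates). Camera axes: x right, y down, z forward; pixel columns grow to the right and rows downward; lengths in m; the calibration is good to about 2 mm. A picture is of the moment at which its call begins.
- close_job(): hands the job in; it is judged then, once.
The state is a dict: "time_s": time; "q": joint angles; "qvel": joint speeds; "joint_efforts": joint torques, N m; "position": TCP position; "tool_rot": TCP orientation; "ft_force": force on the tool from outside, world axes, zero at the start; "wrist_torque": the same for the moment, N m; "grip_width": finger opening in m; "gripper_force": force on a finger pad.
Only numpy, scipy, OpenCV 4.12 (cv2) and the standard library are available. Lean on these libraries where they do the work, as an engineer would, in place of code of your own. Each camera call takes 0.05 s, during which the arm holds its last target. There are 200 camera calls.

### The job

The gear unit on the sloping service stand is to get its drive axle. Pull the red dust cap out of its bore and put it in the screw tray, then take the yellow-headed keyed axle from the green rack, put it in the bore, turn it until its key finds the slot and drops in, and leave it fully home with its collar flat on the hub. Leave the black-headed axle and everything else where it is.

Things in the scene. Friction and masses are not known exactly. Their poses are not given: they have to be found in the camera images.
- stand: Dark steel service stand, fixed to the worktop, foot 130 x 110 mm; carries the gear unit, 135 mm high in all. Origin: centre of the foot's underside; x up the slope, away from the robot; z up.
- gear_unit: Grey and blue gear unit on the stand. Origin: centre of the bore's mouth on the hub's flat steel face, 115 mm above the worktop. z points out along the bore's axis, 30 degrees from vertical, leaning towards the robot's side; x points up the slope of the face. Steel hub 54 mm across; blue ring round it 72 mm across, 1 mm lower. Bore 23 mm across, 46 mm deep, plus a keyway slot.
- bore_floor (a point): Bottom end of the bore, on its axis, 46 mm below the mouth. ONE keyway slot, 11 mm wide and reaching 18 mm from the axis, runs the whole depth. The hub was left turned: the slot lies anywhere within 35 degrees either side of the gear unit's x axis (angle not reported; a small white mark on the hub face by the slot shows it once the cap is out). The hub is stiff: 3 N m to turn it.
- dust_cap: Red plastic dust cap, 50 g, loose in the bore. Origin: centre of its flange's underside, at the bore's mouth (it has up to 2 mm play); z along its axis, out of the bore. Flange 42 mm across, 6 mm thick; spigot 20 mm across, 24 mm long below the origin; grip bar above: 36 mm long along x, 12 mm wide along y, its top 31 mm above the origin.
- rack: Green axle rack, fixed, 170 x 76 mm, top 68 mm above the worktop, with two 36 mm holes 84 mm apart along its x. An axle hangs upright by its collar in each. Origin: centre of the underside.
- keyed_axle: Yellow-headed steel axle with a brass key, 85 mm long, 0.2 to 0.33 kg, upright in either hole of the rack. Origin: centre of the collar's underside; z along the axle from shaft to head; x towards the key. Shaft 20 mm across, 42 mm long below the origin, last 6 mm tapered. Collar 48 mm across, 5 mm thick. Fully home, the origin is at the bore's mouth.
- axle_key (a point): Lower end of the keyed axle's key, 12 mm from the axis. The key is 8 mm wide, reaches 16 mm from the axis, from 2 to 28 mm below the axle's origin; the 14 mm of shaft below it are a plain round pilot. With the key resting on the hub face, the axle's origin is 28 mm out of the mouth.
- axle_grip (a point): Point on the keyed axle's axis in its yellow head, 30 mm above the axle's origin, where to grip. The head is a flat bar 14 mm thick along the axle's y, from -21 to +33 mm along its x (longer on the key's side, with a white line there), its top 43 mm above the axle's origin.
- plain_axle: A second axle of the same size but with a black head and no key, in the rack's other hole; it stays there. Axes and origin as for the keyed axle.
- screw_tray: Round silver metal tray with some screws fixed in it, held fast on the worktop, 108 mm across, 20 mm high, inside about 90 mm across with its floor 7 mm above the worktop. Origin: centre of its underside.
- cutters: Cutters with red handles, 53 x 152 x 14 mm, lying; a bystander. Origin: centre of the underside.
- white_box: White cardboard box, 66 x 89 x 21 mm; a bystander. Origin: centre of the underside.
- lid_stack: Stack of round container lids, grey on teal, 94 x 98 x 27 mm; a bystander. Origin: centre of the underside.
- flux_tin: Round white tin, 50 mm across, 19 mm high; a bystander. Origin: centre of the underside.
- wool_holder: Yellow ball-shaped tip cleaner with brass wool, 68 mm across, 77 mm high; a bystander. Origin: centre of the underside.
- driver_blue: Screwdriver with a blue handle, 16 x 134 x 15 mm, lying; a bystander. Origin: centre of the underside.
There are look-alikes about, which are no part of the job. There is more than one size of the dust_cap; the one meant has the size given above.

How it is judged (in metres and radians):
On the way, in this order (a step that is already met when the one before it is completed fails the run):
1. the dust cap lies in the screw tray (horizontal distance between dust_cap and screw_tray below 0.045 m and height (world z) of dust_cap below 0.055 m), for 0.1 s.
2. the keyed axle stands in the bore with its pilot (x of keyed_axle in the frame of gear_unit between -0.006 and 0.006 m and y of keyed_axle in the frame of gear_unit between -0.006 and 0.006 m and z of keyed_axle in the frame of gear_unit below 0.036 m and angle between the z axis of keyed_axle and the z axis of gear_unit, either way round below 0.12 rad), for 0.05 s.
3. the key has dropped into its slot and the axle is fully home (x of keyed_axle in the frame of gear_unit between -0.006 and 0.006 m and y of keyed_axle in the frame of gear_unit between -0.006 and 0.006 m and z of keyed_axle in the frame of gear_unit below 0.0035 m and angle between the z axis of keyed_axle and the z axis of gear_unit, either way round below 0.12 rad), for 0.2 s.
At the end, for the whole second after the job is handed in: The keyed axle is in the gear unit's bore, its collar within 3.5 mm of the hub's face, within 6 mm of the bore's axis and 7 degrees of its direction, at rest; the dust cap lies in the screw tray, its origin within 45 mm of the tray's centre and under 55 mm high, at rest (all of step 1 and all of step 3 and linear speed of each of keyed_axle, dust_cap below 0.02 m/s); the robot touches nothing.
It fails at once if the black-headed axle, cutters, box, lids, tin, tip cleaner or screwdriver moved more than 30 mm (distance of any of cutters, white_box, lid_stack, flux_tin, wool_holder, driver_blue, plain_axle from where it was at the start of the episode above 0.03 m).
It also fails if it takes over 72 s, if anything falls off the work surface, if the arm or the gripper's body presses on something with over 40 N, if the wrist force passes 120 N, or if a joint passes its speed limit or range.

## Working session

There is one attempt and no reset: what is moved stays moved. The work goes in short steps, Python scripts to look and compute and a tool call to move; the robot and the scene stay as the last step left them, time stands still between calls to the robot, and variables do not carry over. Pictures are saved under pics/ and viewed, at most 10 in all, crops included, and the job is handed in when it is done.

```bash
ls; mkdir -p pics; cat > h.py <<'E'
import numpy as np,cv2
from rig import observe,get_image,close_job,tips_ahead
def snap(n,f):
    im=get_image(n); np.savez('pics/'+f+'.npz',**{k:np.array(v) for k,v in im.items()}); cv2.imwrite('pics/'+f+'.png',im['pixels'][:,:,::-1]); return im
def load(f): return dict(np.load('pics/'+f+'.npz'))
def world(im,uv,d=None):
    uv=np.array(uv,float).reshape(-1,2)
    if d is None: d=np.array([im['depth'][int(round(v)),int(round(u))] for u,v in uv])
    n=cv2.undistortPoints(uv.reshape(-1,1,2),im['K'],im['distortion']).reshape(-1,2)
    c=np.c_[n*np.array(d).reshape(-1,1),np.broadcast_to(d,len(n))]
    E=im['extrinsics']; return (c-E[:3,3])@E[:3,:3]
def cloud(im):
    h,w=im['depth'].shape; u,v=np.meshgrid(np.arange(w),np.arange(h))
    return world(im,np.c_[u.ravel(),v.ravel()],im['depth'].ravel()).reshape(h,w,3)
def proj(im,P):
    E=im['extrinsics']; return cv2.projectPoints(np.array(P,float).reshape(-1,3),cv2.Rodrigues(E[:3,:3])[0],E[:3,3],im['K'],im['distortion'])[0].reshape(-1,2)
E
python3 - <<'E'
from h import *
for n in('top','side'):
    im=snap(n,n+'0'); E=im['extrinsics']; print(n,-E[:3,:3].T@E[:3,3],E[2,:3])
print(observe(),tips_ahead)
E
```

```text
pics
top [0.46410683 0.03629357 1.11426126] [ 0.10899417  0.01206972 -0.99396911]
side [ 0.42758163 -1.03925841  0.62626666] [ 0.12823677  0.88830901 -0.44097894]
{'time_s': 0.1, 'q': array([-7.61621574e+01,  2.18379967e+01,  7.43797184e+01, -3.28034800e-04,
        8.38580835e+01, -1.23360214e+01]), 'qvel': array([-0.07138322, -0.08429434, -0.13572669, -0.10109543,  0.02795693,
       -0.01190735]), 'joint_efforts': array([ 5.25027746e-03, -4.49216223e+01, -2.31657028e+01, -1.04278570e-04,
        3.65873129e-03,  1.10072101e-06]), 'position': array([ 0.24253082, -0.49333468,  0.22406948]), 'tool_rot': array([[ 8.97459446e-01,  4.41096860e-01, -3.21939530e-04],
       [ 4.41096890e-01, -8.97458571e-01,  1.28317564e-03],
       [ 2.77077356e-04, -1.29360463e-03, -9.99999125e-01]]), 'ft_force': array([ 0.36059981, -0.71324209, -0.1485349 ]), 'wrist_torque': array([0.02407649, 0.02084274, 0.00691486]), 'gripper_force': 0.0, 'grip_width': 0.0856258325554868} 0.022
```

View pics/top0.png

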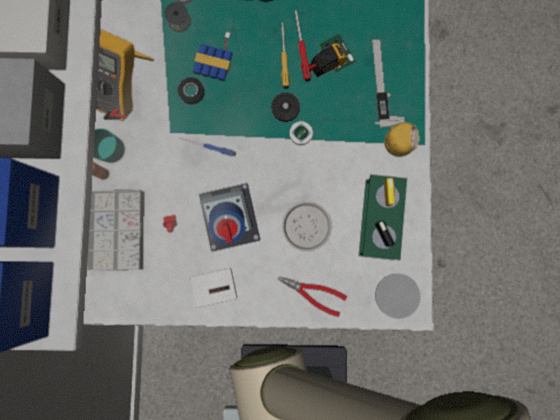

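View pics/side0.png

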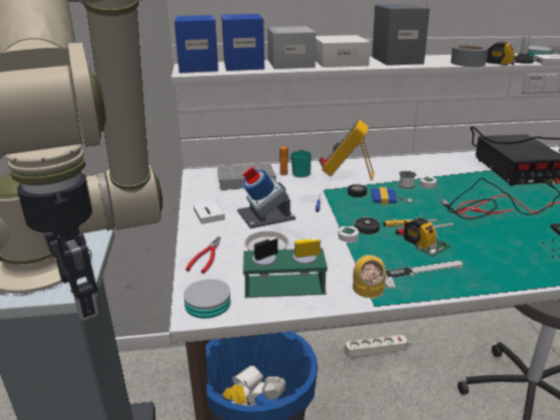

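Top view: gear unit with a red cap at (228,228). A small red look-alike lies at (169,222). The tray is at (307,226). In the rack, the yellow head is at (390,191) and the black head at (385,234). Side view: cap on the unit at (252,175), black head at (265,248), yellow head at (307,246). The cap seated in the unit fits the description; I'll check its size and take one enlarged crop.

```bash
python3 - <<'E'
from h import *
T=load('top0');S=load('side0')
a=T['pixels'][175:260,150:270];b=S['pixels'][155:240,215:335];c=T['pixels'][165:265,340:440];
r=lambda x:cv2.resize(x,(400,300),interpolation=cv2.INTER_CUBIC)
d=S['pixels'][225:300,235:335]
cv2.imwrite('pics/crop1.png',np.vstack([np.hstack([r(a),r(b)]),np.hstack([r(c),r(d)])])[:,:,::-1])
for nm,im in(('top',T),('side',S)):
    C=cloud(im);hsv=cv2.cvtColor(im['pixels'],cv2.COLOR_RGB2HSV);H,s,v=[hsv[...,i].astype(int) for i in range(3)]
    ok=(im['depth']>0)&(C[...,2]>-.02)&(C[...,2]<.3)&(C[...,0]>.2)&(C[...,0]<.62)
    def rep(l,m,y0,y1):
        m=m&ok&(C[...,1]>y0)&(C[...,1]<y1)
        P=C[m]; 
        if len(P)>5: print(nm,l,len(P),'mean',P.mean(0).round(4),'min',P.min(0).round(3),'max',P.max(0).round(3))
    red=((H<8)|(H>172))&(s>130)&(v>60)
    n,L,st,ce=cv2.connectedComponentsWithStats((red&ok).astype(np.uint8))
    for i in range(1,n):
        if st[i,4]>15: P=C[L==i]; print(nm,'red',ce[i].round(0),st[i,4],P.mean(0).round(4),P.min(0).round(3),P.max(0).round(3))
    rep('yellow',(H>18)&(H<35)&(s>130)&(v>90),-.6,.3)
    rep('yellowtop',(H>18)&(H<35)&(s>130)&(v>90)&(C[...,2]>.1),-.6,.3)
    rep('black',(v<60)&(C[...,2]>.085),-.42,-.2)
    rep('green',(H>50)&(H<90)&(s>80)&(C[...,2]>.055)&(C[...,2]<.08),-.42,-.1)
    rep('blue',(H>98)&(H<125)&(s>100)&(C[...,2]>.06),-.1,.4)
    z=cv2.HoughCircles(cv2.cvtColor(im['pixels'],cv2.COLOR_RGB2GRAY),cv2.HOUGH_GRADIENT,1,30,param2=30,minRadius=18,maxRadius=28)
    if nm=='top': print(z); print(C[226,307],C[140,185], C[150,360])
E
```

```text
top red [168. 222.] 94 [0.5392 0.2877 0.0208] [0.521 0.277 0.008] [0.553 0.3   0.031]
top red [227. 229.] 320 [0.5195 0.1492 0.1281] [0.496 0.132 0.098] [0.54  0.169 0.15 ]
top red [320. 296.] 361 [ 0.3864 -0.0407  0.0102] [ 0.348 -0.094  0.002] [0.412 0.009 0.016]
top yellow 142 mean [ 0.5961 -0.1702  0.109 ] min [ 0.576 -0.178  0.1  ] max [ 0.62  -0.163  0.116]
top yellowtop 142 mean [ 0.5961 -0.1702  0.109 ] min [ 0.576 -0.178  0.1  ] max [ 0.62  -0.163  0.116]
top green 1641 mean [ 0.5403 -0.1641  0.0672] min [ 0.47  -0.21   0.056] max [ 0.62  -0.123  0.079]
top blue 270 mean [0.5349 0.1382 0.1136] min [0.496 0.118 0.094] max [0.571 0.184 0.134]
[[[397.5 295.5  22.4]
  [306.5 226.5  23.5]]]
[ 0.53677722 -0.01149395 -0.00279222] [0.72369222 0.26243796 0.0024455 ] [ 0.7080701  -0.12740446 -0.00291804]
side red [251. 175.] 165 [0.5165 0.1413 0.1295] [0.496 0.126 0.111] [0.537 0.156 0.149]
side red [203. 258.] 177 [ 0.3854 -0.0472  0.0115] [ 0.348 -0.1    0.006] [ 0.411 -0.     0.016]
side yellow 330 mean [ 0.5976 -0.1795  0.0979] min [ 0.575 -0.186  0.079] max [ 0.62  -0.168  0.113]
side yellowtop 151 mean [ 0.5971 -0.1787  0.1075] min [ 0.576 -0.185  0.1  ] max [ 0.619 -0.168  0.113]
side green 898 mean [ 0.5396 -0.1848  0.0683] min [ 0.469 -0.217  0.055] max [ 0.62  -0.128  0.079]
side blue 402 mean [0.5375 0.1264 0.1009] min [0.493 0.109 0.07 ] max [0.573 0.173 0.133]
```

View pics/crop1.png

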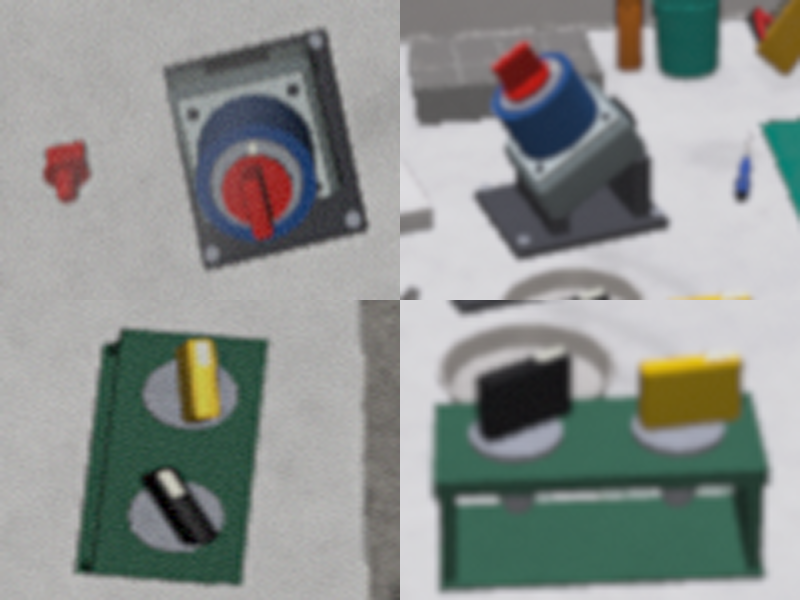

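The crop confirms it. The cap in the unit (top 227,229) has a wide flange close to the hub's size. The red one lying at (168,222) is much smaller, about 25 mm high, so it's the look-alike. Yellow head with white line towards +x = keyed axle. A white hub mark already shows near (252,148) in the crop. Next: model fits to the depth data, separately for each camera.

```bash
cat >> h.py <<'E'
from scipy.optimize import least_squares
from scipy.spatial.transform import Rotation as Ro
def box(p,c,h):
    q=np.abs(p-np.array(c))-np.array(h); return np.linalg.norm(np.maximum(q,0),axis=1)+np.minimum(q.max(1),0)
def cyl(p,r,z0,z1):
    q=np.c_[np.hypot(p[:,0],p[:,1])-r,np.abs(p[:,2]-(z0+z1)/2)-(z1-z0)/2]; return np.linalg.norm(np.maximum(q,0),axis=1)+np.minimum(q.max(1),0)
def gearR(yaw): return Ro.from_euler('zy',[yaw,-30],degrees=True).as_matrix()
def capsdf(p,f):
    c,s=np.cos(f),np.sin(f); q=np.c_[p[:,0]*c+p[:,1]*s,-p[:,0]*s+p[:,1]*c,p[:,2]]
    return np.minimum(cyl(q,.021,0,.006),box(q,[0,0,.0185],[.018,.006,.0125]))
def axsdf(p): return np.minimum(cyl(p,.024,0,.005),box(p,[.006,0,.024],[.027,.007,.019]))
E
python3 - <<'E'
from h import *
cl=[cloud(load(f)) for f in('top0','side0')]
def pts(C,c,r,zmin):
    P=C.reshape(-1,3);return P[(np.linalg.norm(P[:,:2]-c,axis=1)<r)&(P[:,2]>zmin)&(P[:,2]<.2)]
sets={'top':cl[:1],'side':cl[1:],'both':cl}
for k,cs in sets.items():
    P=np.vstack([pts(C,[.525,.145],.07,.085) for C in cs])
    def f(x):
        p=(P-x[:3])@gearR(x[3]); d=np.minimum(np.minimum(cyl(p,.036,-.04,-.001),cyl(p,.027,-.01,0)),capsdf(p-np.array([0,0,0]),np.radians(x[4])))
        return d
    b=min((least_squares(f,[.53,.145,.115,12,a],loss='soft_l1',f_scale=.002,x_scale=[.01,.01,.01,10,10]) for a in(-20,10)),key=lambda r:r.cost)
    print(k,'gear',len(P),b.x.round(4),np.median(np.abs(b.fun)))
    for nm,c,y in(('yellow',[.593,-.17],5),('black',[.51,-.165],40)):
        P=np.vstack([pts(C,c,.042,.078) for C in cs])
        g=lambda x:axsdf((P-np.r_[x[:2],x[2]])@Ro.from_euler('z',x[3],degrees=True).as_matrix())
        b=least_squares(g,[*c,.068,y],loss='soft_l1',f_scale=.002,x_scale=[.01,.01,.01,10]);print(k,nm,len(P),b.x.round(4),np.median(np.abs(b.fun)))
T=load('top0');n=T['depth']
for h in (.02,):  # tray rim centre by ray/height
    a=world(T,[[306.5,226.5]],[1.])[0];E=T['extrinsics'];o=-E[:3,:3].T@E[:3,3];d=a-o;print('tray',o+d*(h-o[2])/d[2])
C=cl[1];P=pts(C,[.535,-.01],.062,.012);P=P[P[:,2]<.03];print('tray side',(P.min(0)+P.max(0))/2,P.min(0),P.max(0))
E
```

```text
top gear 1540 [ 5.28100000e-01  1.54800000e-01  1.14300000e-01 -2.80290304e+04
  2.80435793e+04] 0.002273143029838114
top yellow 268 [ 0.598  -0.172   0.0673  4.137 ] 0.0006692935762440642
top black 267 [ 0.5128 -0.1641  0.067  25.6284] 0.0007891623342278324
side gear 744 [ 5.248000e-01  1.512000e-01  1.145000e-01  3.535006e+02 -3.357274e+02] 0.002022598588606775
side yellow 435 [ 0.5955 -0.1735  0.0686  4.2122] 0.000981134463515939
side black 417 [ 0.5128 -0.1691  0.0683  6.2051] 0.001983223130654823
both gear 2284 [ 5.2720000e-01  1.5300000e-01  1.1450000e-01  1.4838860e+03
 -1.4619591e+03] 0.0022787267119036146
both yellow 703 [ 0.5961 -0.1732  0.0679  4.5355] 0.0011049664530064568
both black 684 [ 0.5117 -0.1653  0.0678 26.7619] 0.0009680174342963982
tray [ 0.53420155 -0.00945765  0.02      ]
tray side [ 0.53406705 -0.00466883  0.01758676] [ 0.48113614 -0.05238022  0.01204263] [0.58699797 0.04304255 0.0231309 ]
```

```bash
python3 - <<'E'
from h import *
cl=[cloud(load(f)) for f in('top0','side0')]
R0=gearR(12);o=np.array([.527,.148,.115])
for k,cs in {'top':cl[:1],'side':cl[1:],'both':cl}.items():
    P=np.vstack([C.reshape(-1,3) for C in cs]); p=(P-o)@R0
    P=P[(np.hypot(p[:,0],p[:,1])<.045)&(p[:,2]>-.03)&(p[:,2]<.045)]
    def f(x):
        p=(P-x[:3])@gearR(x[3]*100); return np.minimum(np.minimum(cyl(p,.036,-.06,-.001),cyl(p,.027,-.01,0)),capsdf(p,x[4]*10))
    for a in(-.05,.02):
        b=least_squares(f,[*o,.12,a],loss='soft_l1',f_scale=.002,bounds=([.49,.11,.1,-.05,-.1],[.56,.18,.13,.3,.1]))
        print(k,len(P),b.x[:3].round(4),b.x[3]*100,np.degrees(b.x[4]*10),b.cost,np.median(np.abs(b.fun)))
# stand foot yaw from top: dark foot pixels
T=load('top0');C=cl[0];v=T['pixels'].max(2)
m=((C[...,2]<.03)&(C[...,2]>-.01)&(v<95)&(np.hypot(C[...,0]-.54,C[...,1]-.15)<.1))
q=C[m][:,:2].astype(np.float32);print('foot',len(q),cv2.minAreaRect(q))
E
```

```text
top 1136 [0.5249 0.1534 0.1148] 15.66937292252252 -11.023966689303068 0.0017291628259536067 0.0012605175003959296
top 1136 [0.5249 0.1534 0.1148] 8.258604875387203 -3.6131959355780507 0.0017291628259528265 0.0012605175201108607
side 628 [0.5233 0.1513 0.1154] 18.36870163820538 1.7622756123130847 0.001210591040686551 0.00158216283233374
side 628 [0.5233 0.1513 0.1154] 11.449631590263861 8.681370203662992 0.001210591040666351 0.001582162832333742
both 1764 [0.5245 0.152  0.115 ] 17.762295349354414 -1.1285231919746372 0.0031765533641149803 0.0015262836612707537
both 1764 [0.5245 0.152  0.115 ] 10.739646312406414 5.900499174524908 0.003176553291734775 0.0015262663270407448
foot 605 ((0.5527546405792236, 0.15808311104774475), (0.12563470005989075, 0.10727600008249283), 14.119112014770508)
```

The Euler order was wrong (extrinsic instead of intrinsic), which is why yaw and cap angle traded off. The foot's rectangle gives a yaw of about 14°.

```bash
sed -i "s/'zy',\[yaw/'ZY',[yaw/" h.py; python3 - <<'E'
from h import *
cl=[cloud(load(f)) for f in('top0','side0')]
R0=gearR(13);o=np.array([.525,.15,.115])
for k,cs in {'top':cl[:1],'side':cl[1:],'both':cl}.items():
    P=np.vstack([C.reshape(-1,3) for C in cs]); p=(P-o)@R0
    P=P[(np.hypot(p[:,0],p[:,1])<.045)&(p[:,2]>-.03)&(p[:,2]<.045)]
    def f(x):
        p=(P-x[:3])@gearR(x[3]*100); return np.minimum(np.minimum(cyl(p,.036,-.06,-.001),cyl(p,.027,-.01,0)),capsdf(p,x[4]*10))
    for a in(-.05,.02):
        b=least_squares(f,[*o,.13,a],loss='soft_l1',f_scale=.002,bounds=([.49,.11,.1,-.05,-.1],[.56,.18,.13,.3,.1]))
        print(k,len(P),b.x[:3].round(4),b.x[3]*100,np.degrees(b.x[4]*10),b.cost,np.median(np.abs(b.fun)))
E
```

```text
top 1133 [0.5254 0.1515 0.1145] 14.07516846802256 1.0010410346940823 0.0008800809589626301 0.000885358717170194
top 1133 [0.5254 0.1515 0.1145] 14.075187854007762 1.0012476741646392 0.0008800809589791358 0.0008853738010214246
side 646 [0.5225 0.1504 0.116 ] 14.374640173253589 1.7764438774797082 0.0006202340404593145 0.0010259598157851967
side 646 [0.5225 0.1504 0.116 ] 14.374637611261829 1.7764478966666049 0.0006202340404584668 0.0010259603129000438
both 1779 [0.5246 0.151  0.1147] 13.220871669067108 1.9101074042052215 0.0019491783219377713 0.001091556657693315
both 1779 [0.5246 0.151  0.1147] 13.2029238042532 2.0236930856237345 0.0019491731398132716 0.001088898571506819
```

Careful with the scale: shifts go in shares of 60 cm and turns go in shares of 180 degrees. That gives: -0.0398 m is -0.0663, 0.0296 m is 0.0493, 6.1 degrees is 0.0339.

Emit:
drive_effector(plan=[0,0,0,0.0339,0.06,0,0,0,0.0339,0.06,0.0493,-0.0663,0,0,0.06,0.0493,-0.0663,0,0,0.06,0.0493,-0.0663,0,0,0.06,0.0493,-0.0663,0,0,0.06,0.0493,-0.0663,0,0,0.06,0.0493,-0.0663,0,0,0.06,0.0493,-0.0663,0,0,0.06,0.0493,-0.0663,0,0,0.06], grip_n=30)

```text
time_s: 1.1
position: [0.3957, -0.1255, 0.2246]
tool_rot: [[0.971, 0.241, 0.0], [0.241, -0.971, 0.0], [0.0, -0.0, -1.0]]
ft_force: [0.5, -1.0, -1.3]
grip_width: 0.0596
gripper_force: 0.0
```

Emit:
drive_effector(plan=[0.0493,-0.0663,0,0,0.06,0.0493,-0.0663,0,0,0.06,0.0493,-0.0663,0,0,0.06,0.0493,-0.0663,0,0,0.06,0.0493,-0.0663,0,0,0.06,0,0,0,0,0.06,0,0,0,0,0.06])

```text
time_s: 1.8
position: [0.4908, 0.1022, 0.224]
tool_rot: [[0.97, 0.244, -0.001], [0.244, -0.97, -0.0], [-0.001, -0.0, -1.0]]
ft_force: [0.2, -0.3, 0.1]
grip_width: 0.06
gripper_force: 0.0
```

Scaled: -0.0392 m is -0.0653, 0.03 m is 0.05.

Emit:
drive_effector(plan=[0.05,-0.0653,0,0,0.06,0,0,0.05,0,0.05,0,0,0.05,0,0.05,0,0,0.0333,0,0.05,0,0,0,0,0.05,0,0,0,0,0.05])

```text
time_s: 2.4
position: [0.511, 0.1456, 0.1453]
tool_rot: [[0.971, 0.24, 0.0], [0.24, -0.971, -0.0], [0.0, 0.0, -1.0]]
ft_force: [-0.0, 0.9, 0.9]
grip_width: 0.0504
gripper_force: 0.0
```

```bash
python3 - <<'E'
from h import *
o=observe();print(o['position'],o['ft_force']);S=snap('side','s1');T=snap('top','t1')
r=lambda x:cv2.resize(x,(400,400),interpolation=cv2.INTER_CUBIC)
cv2.imwrite('pics/c2.png',np.hstack([r(S['pixels'][135:225,210:300]),r(T['pixels'][180:270,185:275])])[:,:,::-1])
E
```

```text
[0.51096095 0.14561964 0.14533889] [-0.03471151  0.86069529  0.94885878]
```

View pics/c2.png

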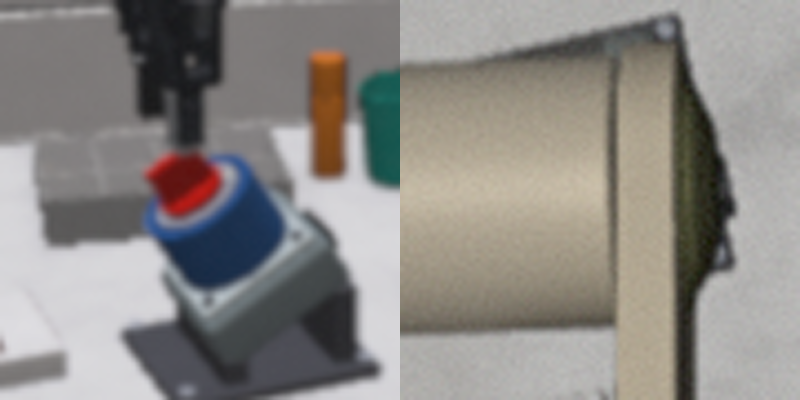

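```bash
python3 - <<'E'
from h import *
S=load('s1');p=np.array([.511,.1456,.1453]);y=np.array([.24,-.971,0])
g=np.array([.5245,.151,.115]);z=gearR(14)[:,2]
q=proj(S,[p+y*.025+[0,0,-.022],p-y*.025+[0,0,-.022],g+z*.031,g+z*.006,g+z*.031+gearR(14)[:,0]*.018])
print((q-[210,135])*400/90)
E
```

```text
[[186.78166552 202.04065066]
 [158.78178747 170.9476832 ]
 [168.38780131 155.58102241]
 [190.24553134 186.83955615]
 [193.44438891 136.91927244]]
```

```bash
python3 - <<'E'
from h import *
S=load('s1');C=cloud(S)
for v in range(155,182,2): print(v,[(u,*C[v,u].round(3),S['pixels'][v,u].tolist()) for u in (248,252,256)])
E
```

```text
155 [(248, np.float64(0.508), np.float64(0.105), np.float64(0.198), [59, 59, 61]), (252, np.float64(0.517), np.float64(0.095), np.float64(0.201), [27, 28, 29]), (256, np.float64(0.566), np.float64(0.539), np.float64(0.034), [95, 93, 93])]
157 [(248, np.float64(0.509), np.float64(0.112), np.float64(0.191), [79, 79, 81]), (252, np.float64(0.518), np.float64(0.106), np.float64(0.192), [35, 36, 38]), (256, np.float64(0.566), np.float64(0.545), np.float64(0.025), [106, 103, 103])]
159 [(248, np.float64(0.508), np.float64(0.11), np.float64(0.186), [77, 77, 80]), (252, np.float64(0.518), np.float64(0.108), np.float64(0.186), [35, 35, 38]), (256, np.float64(0.565), np.float64(0.536), np.float64(0.021), [104, 102, 101])]
161 [(248, np.float64(0.508), np.float64(0.11), np.float64(0.181), [81, 81, 83]), (252, np.float64(0.518), np.float64(0.111), np.float64(0.18), [32, 33, 36]), (256, np.float64(0.565), np.float64(0.538), np.float64(0.013), [105, 102, 102])]
163 [(248, np.float64(0.508), np.float64(0.111), np.float64(0.175), [89, 88, 89]), (252, np.float64(0.518), np.float64(0.108), np.float64(
[... 1572 characters left out ...]
509), np.float64(0.146), np.float64(0.123), [96, 19, 18]), (252, np.float64(0.519), np.float64(0.142), np.float64(0.124), [114, 21, 16]), (256, np.float64(0.529), np.float64(0.138), np.float64(0.125), [179, 28, 20])]
179 [(248, np.float64(0.508), np.float64(0.141), np.float64(0.12), [99, 19, 17]), (252, np.float64(0.519), np.float64(0.141), np.float64(0.119), [168, 27, 23]), (256, np.float64(0.528), np.float64(0.131), np.float64(0.122), [148, 39, 38])]
181 [(248, np.float64(0.508), np.float64(0.141), np.float64(0.114), [146, 29, 25]), (252, np.float64(0.518), np.float64(0.133), np.float64(0.117), [164, 30, 27]), (256, np.float64(0.528), np.float64(0.134), np.float64(0.116), [125, 102, 110])]
```

```bash
python3 - <<'E'
from h import *
S=load('side0');C=cloud(S)
for v in range(270,325,4): print(v,[(u,*C[v,u].round(3)) for u in (82,86,90,94)])
S=load('s1');C=cloud(S);m=(S['depth']>0)&(abs(C[...,0]-.511)<.05)&(abs(C[...,1]-.145)<.06)&(C[...,2]>.15)
P=C[m]
for a in np.arange(.15,.3,.01):
    q=P[(P[:,2]>=a)&(P[:,2]<a+.01)]
    if len(q): print(a.round(3),len(q),q.min(0).round(3),q.max(0).round(3))
E
```

```text
270 [(82, np.float64(0.274), np.float64(-0.556), np.float64(0.324)), (86, np.float64(0.278), np.float64(-0.556), np.float64(0.324)), (90, np.float64(0.281), np.float64(-0.553), np.float64(0.322)), (94, np.float64(0.136), np.float64(-0.043), np.float64(0.0))]
274 [(82, np.float64(0.273), np.float64(-0.557), np.float64(0.319)), (86, np.float64(0.277), np.float64(-0.558), np.float64(0.319)), (90, np.float64(0.281), np.float64(-0.554), np.float64(0.317)), (94, np.float64(0.14), np.float64(-0.061), np.float64(0.002))]
278 [(82, np.float64(0.115), np.float64(-0.069), np.float64(-0.001)), (86, np.float64(0.268), np.float64(-0.531), np.float64(0.297)), (90, np.float64(0.279), np.float64(-0.553), np.float64(0.311)), (94, np.float64(0.284), np.float64(-0.554), np.float64(0.311))]
282 [(82, np.float64(0.118), np.float64(-0.087), np.float64(0.0)), (86, np.float64(0.269), np.float64(-0.537), np.float64(0.296)), (90, np.float64(0.277), np.float64(-0.549), np.float64(0.303)), (94, np.float64(0.283), np.float64(-0.555), np.float64(0.306))]
286 [(82, np.float64(0.268), np.float64(-0.551), np.float64(
[... 2562 characters left out ...]
 0.156] [0.526 0.176 0.16 ]
0.16 54 [0.492 0.104 0.16 ] [0.525 0.174 0.17 ]
0.17 57 [0.492 0.104 0.17 ] [0.526 0.174 0.18 ]
0.18 55 [0.492 0.106 0.18 ] [0.526 0.172 0.19 ]
0.19 46 [0.489 0.103 0.19 ] [0.526 0.177 0.199]
0.2 74 [0.485 0.085 0.2  ] [0.534 0.192 0.21 ]
0.21 77 [0.483 0.085 0.21 ] [0.534 0.201 0.22 ]
0.22 70 [0.484 0.085 0.22 ] [0.534 0.203 0.23 ]
0.23 64 [0.484 0.085 0.23 ] [0.535 0.204 0.24 ]
0.24 52 [0.485 0.085 0.24 ] [0.535 0.205 0.25 ]
0.25 93 [0.483 0.085 0.25 ] [0.538 0.205 0.26 ]
0.26 87 [0.49  0.089 0.26 ] [0.528 0.177 0.27 ]
0.27 47 [0.499 0.104 0.27 ] [0.527 0.138 0.28 ]
0.28 103 [0.474 0.105 0.28 ] [0.543 0.146 0.29 ]
0.29 123 [0.474 0.103 0.29 ] [0.543 0.144 0.3  ]
```

The side depth puts the fingertips at z≈0.156 with the TCP at 0.145. That's higher than tips_ahead implies. Rather than guess, I'll close here gently and measure again.

Emit:
drive_effector(plan=[0,0,0,0,0.03,0,0,0,0,0.018,0,0,0,0,0.018,0,0,0,0,0.018,0,0,0,0,0.018], grip_n=20)

```text
time_s: 3.0
position: [0.5107, 0.1467, 0.1447]
tool_rot: [[0.97, 0.242, 0.0], [0.242, -0.97, -0.0], [0.0, 0.0, -1.0]]
ft_force: [-0.1, 0.1, 0.0]
grip_width: 0.0179
gripper_force: 0.0
```

```bash
cat > tip.py <<'E'
from h import *
import sys
S=snap('side',sys.argv[1]);o=observe();p=o['position'];C=cloud(S)
m=(S['depth']>0)&(abs(C[...,0]-p[0])<.012)&(abs(C[...,1]-p[1])<.06)&(C[...,2]<p[2]+.05)&(C[...,2]>p[2]-.04)
hsv=cv2.cvtColor(S['pixels'],cv2.COLOR_RGB2HSV);m&=(hsv[...,1]<90)
P=C[m];print(p,o['grip_width']);
for a in np.arange(p[2]-.04,p[2]+.05,.006):
    q=P[(P[:,2]>=a)&(P[:,2]<a+.006)]
    if len(q): print(a.round(3),len(q),np.median(q,0).round(3))
E
python3 tip.py s2; python3 - <<'E'
from h import *
S=load('s2');cv2.imwrite('pics/c3.png',cv2.resize(S['pixels'][110:210,195:328],(798,600),interpolation=cv2.INTER_CUBIC)[:,:,::-1])
E
```

```text
[0.51070881 0.14672934 0.14464773] 0.01809549247905304
0.105 15 [0.51  0.135 0.107]
0.111 10 [0.519 0.13  0.112]
0.117 1 [0.501 0.141 0.12 ]
0.153 16 [0.509 0.131 0.157]
0.159 18 [0.509 0.127 0.162]
0.165 21 [0.511 0.128 0.167]
0.171 26 [0.509 0.127 0.173]
0.177 24 [0.509 0.127 0.18 ]
0.183 20 [0.508 0.128 0.186]
0.189 14 [0.507 0.125 0.19 ]
```

View pics/c3.png

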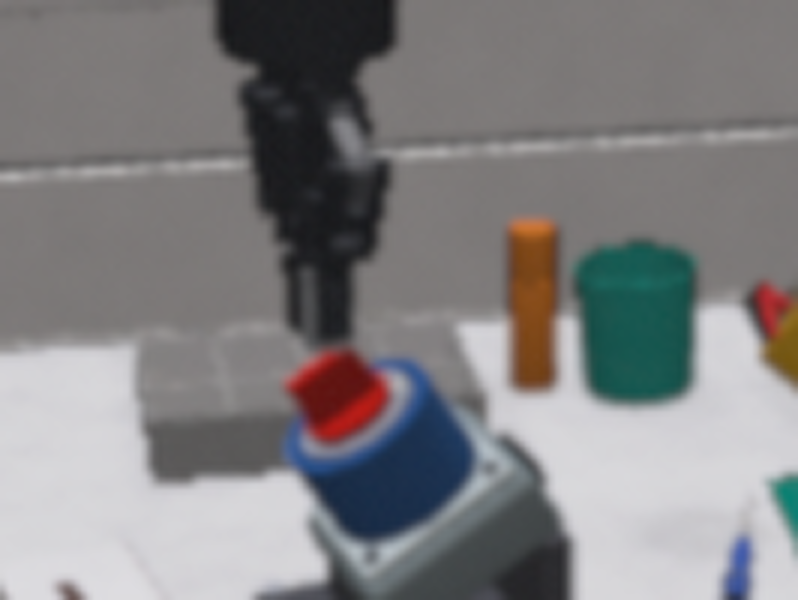

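The picture shows the closed tips just above the bar (tips at about (325,340), bar top at (330,355)), roughly 10 mm above the TCP reading. So the actual tips stand about 32 mm higher than stated. I'll trust the camera, open a little and go lower, watching the force.

Scaled: 0.01 m is 0.0167, 0.005 m is 0.0083.

Emit:
drive_effector(plan=[0,0,0,0,0.035,0,0,0,0,0.035,0,0,0.0167,0,0.035,0,0,0.0167,0,0.035,0,0,0.0083,0,0.035,0,0,0,0,0.035], grip_n=20)

```text
time_s: 3.65
position: [0.5102, 0.1466, 0.1184]
tool_rot: [[0.97, 0.241, -0.002], [0.241, -0.97, -0.0], [-0.002, -0.0, -1.0]]
ft_force: [1.0, -0.0, -0.6]
grip_width: 0.0351
gripper_force: 0.0
```

```bash
python3 tip.py s3
```

```text
[0.51054113 0.14667034 0.1190864 ] 0.035001009668402215
0.079 4 [0.505 0.138 0.081]
0.085 4 [0.503 0.135 0.088]
0.091 3 [0.501 0.133 0.093]
0.097 2 [0.504 0.141 0.103]
0.103 15 [0.507 0.136 0.107]
0.109 11 [0.512 0.132 0.111]
0.115 1 [0.501 0.142 0.12 ]
0.127 8 [0.511 0.122 0.131]
0.133 16 [0.509 0.119 0.137]
0.139 16 [0.513 0.119 0.141]
0.145 24 [0.51  0.118 0.148]
0.151 23 [0.51  0.119 0.154]
0.157 22 [0.509 0.119 0.16 ]
0.163 16 [0.505 0.119 0.165]
```

Emit:
drive_effector(plan=[0,0,0.0067,0,0.035,0,0,0,0,0.035], grip_n=20)

```text
time_s: 3.9
position: [0.5106, 0.1467, 0.1153]
tool_rot: [[0.97, 0.241, -0.0], [0.241, -0.97, -0.0], [-0.0, -0.0, -1.0]]
ft_force: [-1.0, -0.2, 0.6]
grip_width: 0.0352
gripper_force: 0.0
```

```bash
python3 tip.py s4
```

```text
[0.51070411 0.14668723 0.1155713 ] 0.035091738891419685
0.076 3 [0.506 0.138 0.079]
0.082 4 [0.505 0.133 0.083]
0.088 4 [0.502 0.135 0.091]
0.094 1 [0.499 0.133 0.096]
0.1 7 [0.502 0.144 0.104]
0.106 16 [0.511 0.134 0.108]
0.112 6 [0.518 0.131 0.112]
0.118 2 [0.5   0.143 0.122]
0.124 3 [0.51  0.122 0.127]
0.13 14 [0.512 0.118 0.133]
0.136 18 [0.512 0.118 0.138]
0.142 19 [0.509 0.118 0.144]
0.148 26 [0.513 0.118 0.15 ]
0.154 23 [0.508 0.12  0.156]
0.16 16 [0.507 0.12  0.161]
```

Emit:
drive_effector(plan=[0,0,0,0,0.0,0,0,0,0,0.0,0,0,0,0,0.0,0,0,0,0,0.0,0,0,0,0,0.0], grip_n=40)

```text
time_s: 4.45
position: [0.5109, 0.1467, 0.1159]
tool_rot: [[0.97, 0.241, 0.001], [0.241, -0.97, 0.0], [0.001, 0.0, -1.0]]
ft_force: [0.0, 1.2, 2.8]
grip_width: 0.0111
gripper_force: 41.6
```

Gripped on the 12 mm bar. I'll pull along the bore axis.

Scaled: -0.02 m is -0.0333, -0.005 m is -0.0083.

Emit:
drive_effector(plan=[-0.0042,0,-0.0072,0,0,-0.0042,0,-0.0072,0,0,-0.0083,0,-0.0145,0,0,-0.0083,0,-0.0145,0,0,-0.0083,0,-0.0145,0,0,-0.0083,0,-0.0145,0,0,0,0,-0.0333,0,0,0,0,0,0,0])

```text
time_s: 5.25
position: [0.4871, 0.1406, 0.1815]
tool_rot: [[0.97, 0.241, 0.004], [0.241, -0.97, 0.0], [0.004, 0.001, -1.0]]
ft_force: [0.3, -0.1, -0.6]
grip_width: 0.0114
gripper_force: 41.1
```

```bash
python3 - <<'E'
from h import *
S=snap('side','s5');C=cloud(S);hsv=cv2.cvtColor(S['pixels'],cv2.COLOR_RGB2HSV);H,s,v=[hsv[...,i].astype(int) for i in range(3)]
m=((H<8)|(H>172))&(s>130)&(v>60)&(C[...,2]>.08)&(C[...,2]<.3)&(C[...,0]<.62);P=C[m];print(len(P),P.mean(0),P.min(0),P.max(0))
print(observe()['position'])
E
```

```text
119 [0.49869656 0.13247142 0.18594962] [0.47120748 0.11859001 0.16496883] [0.5139648  0.14394316 0.20700717]
[0.48661201 0.14060788 0.18005571]
```

Scaled: 0.04 m is 0.0667, 0.008 m is 0.0133.

Emit:
drive_effector(plan=[-0.0017,0.065,0,0,0,-0.0017,0.065,0,0,0,-0.0017,0.065,0,0,0,-0.0033,0.065,0,0,0,0,0,0.0667,0,0,0,0,0.0667,0,0,0,0,0.05,0,0,0,0,0.025,0,0,0,0,0.0133,0,0,0,0,0,0,0])

```text
time_s: 6.3
position: [0.5187, -0.0118, 0.045]
tool_rot: [[0.97, 0.241, -0.002], [0.241, -0.97, 0.001], [-0.002, -0.001, -1.0]]
ft_force: [0.7, 0.4, -0.1]
grip_width: 0.0111
gripper_force: 41.1
```

Scaled: -0.05 m is -0.0833, -0.03 m is -0.05.

Emit:
drive_effector(plan=[0,0,0.0067,0,0,0,0,0,0,0.04,0,0,0,0,0.04,0,0,0,0,0.04,0,0,-0.05,0,0.05,0,0,-0.0833,0,0.05,0,0,-0.0833,0,0.05,0,0,0,0,0.05])

```text
time_s: 7.1
position: [0.5219, -0.0124, 0.1786]
tool_rot: [[0.97, 0.242, 0.013], [0.242, -0.97, -0.003], [0.011, 0.006, -1.0]]
ft_force: [0.5, 0.2, -0.7]
grip_width: 0.05
gripper_force: 0.0
```

```bash
python3 - <<'E'
from h import *
S=snap('side','s6');T=snap('top','t6')
r=lambda x:cv2.resize(x,(400,400),interpolation=cv2.INTER_CUBIC)
cv2.imwrite('pics/c4.png',np.hstack([r(S['pixels'][155:255,225:325]),r(T['pixels'][170:270,200:300])])[:,:,::-1])
for im in(S,T):
    C=cloud(im);hsv=cv2.cvtColor(im['pixels'],cv2.COLOR_RGB2HSV);H,s,v=[hsv[...,i].astype(int) for i in range(3)]
    m=((H<8)|(H>172))&(s>130)&(v>60)&(abs(C[...,0]-.535)<.07)&(abs(C[...,1])<.07);P=C[m]
    if len(P): print(len(P),P.mean(0),P.min(0),P.max(0))
E
```

```text
133 [ 0.51128781 -0.02644801  0.03973188] [ 0.49040966 -0.03462546  0.0263568 ] [ 0.53280246 -0.00787177  0.05387083]
```

View pics/c4.png

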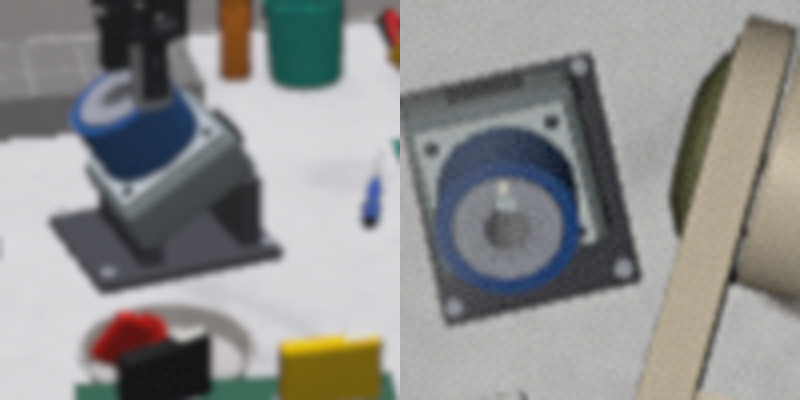

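Cap is in the tray (red in the side crop at (130,335), about 26 mm from the centre). The bore is open at (508,230) in the top crop, with the white mark by the slot at (503,188). Now I'll measure the slot angle.

```bash
python3 - <<'E'
from h import *
T=load('t6');g=np.array([.5245,.151,.115]);R=gearR(14)
def onface(uv):
    E=T['extrinsics'];o=-E[:3,:3].T@E[:3,3];d=world(T,uv,np.ones(len(uv)))-o
    n=R[:,2];t=((g-o)@n)/(d@n);return (o+d*t[:,None]-g)@R
u,v=np.meshgrid(np.arange(200,300),np.arange(170,270));uv=np.c_[u.ravel(),v.ravel()]
P=onface(uv)[:,:2]*1000;px=T['pixels'][170:270,200:300].reshape(-1,3).astype(int)
r=np.hypot(*P.T);hue=px[:,2]-px[:,0]
m=(hue>25)&(r<45)&(px[:,2]>70)  # blue ring
ring=m&(r>24)
c,ra=cv2.minEnclosingCircle(P[ring&(r<40)].astype(np.float32));print('ring',c,ra)
G=px.min(1);hub=r<27
br=hub&(px.sum(1)>np.percentile(px[hub].sum(1),97.5))
for i in np.where(br)[0]: print(uv[i],P[i].round(1),px[i])
dk=(r<20)&(px.sum(1)<330);print('dark',dk.sum(),P[dk].mean(0),np.median(px[hub],0))
# profile: brightness vs angle in annulus 12.5..17
for a in range(-60,61,8):
    aa=np.degrees(np.arctan2(P[:,1],P[:,0]));k=(abs(aa-a)<8);f=lambda lo,hi:px[k&(r>lo)&(r<hi)].sum(1).mean().round()
    print(a,f(12,18),f(18,25))
E
```

```text
ring (2.003746509552002, -0.43708446621894836) 37.908626556396484
[225 216] [23.9 -2.4] [179 177 170]
[226 216] [23.5 -4.3] [174 172 166]
[224 217] [22.3  0. ] [158 156 157]
[225 217] [21.9 -1.9] [184 184 175]
[226 217] [21.4 -3.7] [172 175 168]
[225 218] [19.8 -1.3] [166 169 166]
[226 218] [19.3 -3.2] [158 162 158]
[225 219] [17.7 -0.8] [151 159 160]
[225 220] [15.6 -0.3] [155 160 162]
[226 220] [15.1 -2.2] [155 164 164]
[227 220] [14.7 -4.1] [155 162 165]
[225 221] [13.5  0.2] [159 166 165]
[226 221] [13.  -1.7] [157 163 162]
[227 221] [12.6 -3.6] [156 165 164]
dark 72 [0.36660988 2.53480699] [125. 128. 134.]
-60 388.0 389.0
-52 388.0 395.0
-44 392.0 395.0
-36 400.0 395.0
-28 431.0 400.0
-20 456.0 412.0
-12 474.0 474.0
-4 477.0 485.0
4 456.0 436.0
12 396.0 404.0
20 374.0 400.0
28 377.0 401.0
36 383.0 402.0
44 383.0 399.0
52 365.0 401.0
60 372.0 401.0
```

Slot at about −6° from gear x. Now to the yellow axle.

Careful with the scale: shifts go in shares of 60 cm and turns go in shares of 180 degrees. That gives: 0.0413 m is 0.0688, 0.0157 m is 0.0262, 4.85 degrees is 0.0269.

Emit:
drive_effector(plan=[0,0,0,0.0269,0.05,0,0,0,0.0269,0.05,0.0262,0.0688,0,0,0.05,0.0262,0.0688,0,0,0.05,0.0262,0.0688,0,0,0.05,0.0262,0.0688,0,0,0.05,0,0,0,0,0.05,0,0,0,0,0.05])

```text
time_s: 8.0
position: [0.5936, -0.1723, 0.1699]
tool_rot: [[0.997, 0.073, -0.003], [0.073, -0.997, 0.002], [-0.003, -0.002, -1.0]]
ft_force: [-0.2, 0.5, 1.0]
grip_width: 0.0499
gripper_force: 0.0
```

Scaled: 0.03 m is 0.05, 0.003 m is 0.005.

Emit:
drive_effector(plan=[0.005,0,0.05,0,0.04,0,0,0.05,0,0.04,0,0,0.0333,0,0.04,0,0,0.0167,0,0.04,0,0,0.01,0,0.04,0,0,0,0,0.04,0,0,0,0,0.04])

```text
time_s: 8.7
position: [0.5976, -0.1717, 0.077]
tool_rot: [[0.997, 0.075, 0.001], [0.075, -0.997, -0.001], [0.001, 0.001, -1.0]]
ft_force: [-0.4, 0.2, -0.7]
grip_width: 0.0403
gripper_force: 0.0
```

```bash
python3 tip.py s7
```

```text
[ 0.59761236 -0.17183947  0.07707837] 0.040393672148693036
0.037 4 [ 0.595 -0.183  0.038]
0.055 14 [ 0.598 -0.212  0.06 ]
0.061 16 [ 0.6   -0.212  0.062]
0.067 33 [ 0.597 -0.195  0.071]
0.073 46 [ 0.595 -0.189  0.075]
0.079 1 [ 0.6   -0.196  0.085]
0.085 14 [ 0.597 -0.198  0.089]
0.091 18 [ 0.595 -0.203  0.095]
0.097 24 [ 0.596 -0.203  0.099]
0.103 33 [ 0.593 -0.204  0.107]
0.109 31 [ 0.593 -0.202  0.112]
0.115 37 [ 0.593 -0.203  0.118]
0.121 12 [ 0.589 -0.154  0.122]
```

Scaled: -0.012 m is -0.02, -0.01 m is -0.0167.

Emit:
drive_effector(plan=[0,0,0.0083,0,0.02,0,0,0,0,0,0,0,0,0,0,0,0,0,0,0,0,0,0,0,0,0,0,-0.0167,0,0,0,0,-0.02,0,0,0,0,0,0,0], grip_n=25)

```text
time_s: 9.55
position: [0.5982, -0.1722, 0.0956]
tool_rot: [[0.997, 0.075, 0.004], [0.075, -0.997, -0.002], [0.004, 0.002, -1.0]]
ft_force: [0.7, -0.8, -2.3]
grip_width: 0.0136
gripper_force: 27.5
```

```bash
python3 - <<'E'
from h import *
S=snap('side','s8');C=cloud(S);hsv=cv2.cvtColor(S['pixels'],cv2.COLOR_RGB2HSV);H,s,v=[hsv[...,i].astype(int) for i in range(3)]
m=(H>18)&(H<35)&(s>130)&(v>90)&(abs(C[...,0]-.597)<.06)&(abs(C[...,1]+.17)<.06);P=C[m];print(P.min(0),P.max(0))
E
```

```text
[ 0.57712895 -0.21754615  0.07361276] [ 0.6258739  -0.16935379  0.16024378]
```

Scaled: -0.005 m is -0.0083, -0.004 m is -0.0067.

Emit:
drive_effector(plan=[-0.0083,0,0,0,0,-0.0083,0,0,0,0,-0.0083,0,0,0,0,-0.0083,0,0,0,0,-0.0083,0,0,0,0,-0.0083,0,0,0,0,-0.0067,0,0,0,0,-0.005,0,0,0,0,0,0,0,0,0], grip_n=25)

```text
time_s: 10.5
position: [0.5608, -0.1748, 0.0934]
tool_rot: [[0.997, 0.074, 0.003], [0.074, -0.997, -0.001], [0.003, 0.001, -1.0]]
ft_force: [4.2, 0.3, -2.1]
grip_width: 0.0134
gripper_force: 27.7
```

```bash
python3 - <<'E'
from h import *
S=snap('side','s9');print(observe()['position'],observe()['ft_force'])
cv2.imwrite('pics/c5.png',cv2.resize(S['pixels'][190:300,225:355],(709,600),interpolation=cv2.INTER_CUBIC)[:,:,::-1])
E
```

```text
[ 0.56079006 -0.17481418  0.09341977] [ 3.99566783 -0.44364246  0.16101245]
```

View pics/c5.png

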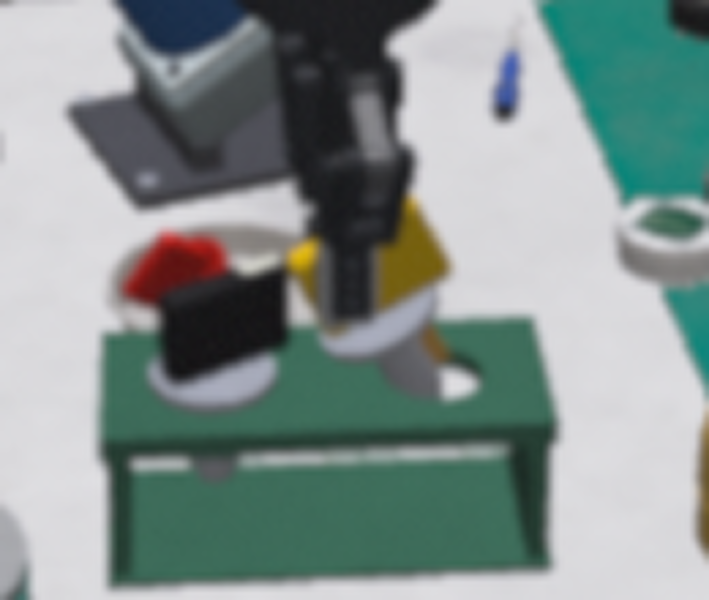

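Axle is tilted about 30° in the grip, as intended (yellow head leaning towards the robot, shaft still in the hole at (410,370)). I'll lift it, firm up the grip and move above the gear unit.

Scaled: -0.04 m is -0.0667, -0.03 m is -0.05, -4.7 degrees is -0.0261.

Emit:
drive_effector(plan=[0,0,0,0,0,0,0,-0.05,0,0,0,0,-0.0667,0,0,0,0,-0.0667,0,0,0,0,0,-0.0261,0,0,0,0,0,0], grip_n=60)

```text
time_s: 11.15
position: [0.5596, -0.1744, 0.2033]
tool_rot: [[0.988, 0.157, -0.001], [0.157, -0.988, -0.0], [-0.001, -0.0, -1.0]]
ft_force: [-0.2, -0.6, -2.6]
grip_width: 0.0133
gripper_force: 62.5
```

Emit:
drive_effector(plan=[-0.0085,-0.077,0,0,0,-0.0085,-0.077,0,0,0,-0.0085,-0.077,0,0,0,-0.0085,-0.077,0,0,0,-0.0085,-0.077,0,0,0,-0.0085,-0.077,0,0,0,-0.0085,-0.077,0,0,0,0,0,0,0,0,0,0,0,0,0])

```text
time_s: 12.05
position: [0.4735, 0.14, 0.202]
tool_rot: [[0.988, 0.157, -0.003], [0.157, -0.988, -0.001], [-0.003, 0.0, -1.0]]
ft_force: [0.2, -0.6, -2.0]
grip_width: 0.013
gripper_force: 62.4
```

```bash
cat > ax.py <<'E'
from h import *
import sys
g=np.array([.5245,.151,.115]);G=gearR(14)
S=snap('side',sys.argv[1]);o=observe();p=o['position'];tr=o['tool_rot'];C=cloud(S);px=S['pixels'].astype(int)
gp=p+[0,0,.029+.002]
hsv=cv2.cvtColor(S['pixels'],cv2.COLOR_RGB2HSV);H,s,v=[hsv[...,i].astype(int) for i in range(3)]
yaw=np.degrees(np.arctan2(tr[1,0],tr[0,0]))
near=(S['depth']>0)&(np.linalg.norm(C-(gp+G[:,2]*-.03),axis=-1)<.075)
yel=near&(H>15)&(H<35)&(s>100)&(v>70)
q=(C-g)@G
st=near&(s<45)&(v>95)&(C[...,2]<p[2]+.012)&((q[...,2]>.012)|(np.hypot(q[...,0],q[...,1])>.05))&(np.hypot(C[...,0]-.5245,C[...,1]-.151)<.12)
P=C[yel|st];print('pts',yel.sum(),st.sum(),'tcp',p.round(4),'yaw',yaw.round(1),'ft',o['ft_force'].round(1))
def sd(x): return np.minimum(np.minimum(axsdf(x),cyl(x,.010,-.042,0)),box(x,[.008,0,-.015],[.008,.004,.013]))
def pose(x): return Ro.from_euler('ZYX',[yaw,x[3]*100,x[4]*100],degrees=True).as_matrix()
def f(x): return np.r_[sd((P-x[:3])@pose(x)),x[4]*.02*np.sqrt(len(P))]
x0=np.r_[gp-G[:,2]*.03,-.3,0]
b=least_squares(f,x0,loss='soft_l1',f_scale=.002);R=pose(b.x)
print('origin',b.x[:3].round(4),'tilt',(b.x[3:]*100).round(1),'med',np.median(abs(b.fun)).round(4),'in gear mm',((b.x[:3]-g)@G*1000).round(1),'axis err',np.degrees(np.arccos(R[:,2]@G[:,2])).round(1),'axis in gear',(G.T@R[:,2]).round(3),'tip',((b.x[:3]-.042*R[:,2]-g)@G*1000).round(1),'key ang',np.degrees(np.arctan2(*(G.T@R[:,0])[[1,0]])).round(1),'grip-tcp',(b.x[:3]-p).round(4))
E
python3 ax.py s10
```

```text
pts 158 119 tcp [0.474  0.1391 0.2021] yaw 8.9 ft [-0.7 -0.8 -1.2]
origin [0.4853 0.1413 0.2052] tilt [-27.2  -0.2] med 0.0015 in gear mm [10.1  0.1 98.3] axis err 3.8 axis in gear [0.051 0.043 0.998] tip [ 8.  -1.7 56.4] key ang -4.5 grip-tcp [0.0113 0.0022 0.0031]
```

Scaled: 0.0118 m is 0.0197, 0.0045 m is 0.0075.

Emit:
drive_effector(plan=[0.0075,-0.0013,0.0197,0,0,0.0075,-0.0013,0.0197,0,0,0.0075,-0.0013,0.0197,0,0,0.0075,-0.0013,0.0197,0,0,0,0,0,0,0,0,0,0,0,0])

```text
time_s: 12.7
position: [0.4919, 0.1452, 0.1555]
tool_rot: [[0.988, 0.156, -0.001], [0.156, -0.988, -0.0], [-0.001, -0.0, -1.0]]
ft_force: [0.3, 0.1, -2.5]
grip_width: 0.013
gripper_force: 62.3
```

```bash
python3 ax.py s11
```

```text
pts 140 130 tcp [0.492  0.1453 0.156 ] yaw 9.0 ft [ 0.2  0.6 -2. ]
origin [0.503  0.1467 0.1595] tilt [-26.6   0.7] med 0.0013 in gear mm [ 3.3  1.  49.5] axis err 3.8 axis in gear [0.06  0.027 0.998] tip [ 0.7 -0.1  7.6] key ang -4.5 grip-tcp [0.0109 0.0014 0.0035]
```

Scaled: 0.0028 m is 0.0047, 0.0012 m is 0.002.

Emit:
drive_effector(plan=[0.002,-0.0002,0.0047,0,0,0.002,-0.0002,0.0047,0,0,0.002,-0.0002,0.0047,0,0,0.0023,-0.0002,0.0047,0,0,0,0,0,0,0], grip_n=40)

```text
time_s: 13.25
position: [0.4967, 0.1465, 0.1442]
tool_rot: [[0.988, 0.156, -0.001], [0.156, -0.988, -0.0], [-0.001, -0.0, -1.0]]
ft_force: [-0.2, -0.9, -1.6]
grip_width: 0.0131
gripper_force: 62.3
```

```bash
python3 ax.py s12
```

```text
pts 139 115 tcp [0.4967 0.1465 0.1444] yaw 9.0 ft [ 0.1 -0.6 -2.1]
origin [0.5088 0.1478 0.1472] tilt [-28.7   0.3] med 0.0015 in gear mm [ 2.3  0.7 35.9] axis err 2.5 axis in gear [0.023 0.037 0.999] tip [ 1.3 -0.8 -6.1] key ang -4.4 grip-tcp [0.0121 0.0013 0.0028]
```

Tip is in the bore with no contact force. Continue.

Scaled: 0.0017 m is 0.0028, 0.001 m is 0.0017.

Emit:
drive_effector(plan=[0.0017,-0.0002,0.0028,0,0,0.0017,-0.0002,0.0028,0,0,0.0017,-0.0002,0.0028,0,0,0.0008,-0.0002,0.0017,0,0,0,0,0,0,0,0,0,0,0,0], grip_n=30)

```text
time_s: 13.9
position: [0.5002, 0.1474, 0.1385]
tool_rot: [[0.988, 0.156, 0.0], [0.156, -0.988, -0.0], [0.0, 0.0, -1.0]]
ft_force: [0.1, -0.1, -1.6]
grip_width: 0.0132
gripper_force: 62.3
```

```bash
python3 ax.py s13
```

```text
pts 133 104 tcp [0.5002 0.1474 0.1386] yaw 9.0 ft [ 0.2 -0.2 -2.1]
origin [0.5125 0.1485 0.1422] tilt [-29.1   0. ] med 0.0014 in gear mm [ 3.   0.5 29.7] axis err 2.6 axis in gear [0.017 0.042 0.999] tip [  2.3  -1.3 -12.3] key ang -4.4 grip-tcp [0.0123 0.0011 0.0036]
```

Emit:
drive_effector(plan=[0.0017,-0.0002,0.0028,0,0,0.0017,-0.0002,0.0028,0,0,0.0017,-0.0002,0.0028,0,0,0,0,0,0,0], grip_n=30)

```text
time_s: 14.35
position: [0.503, 0.1481, 0.133]
tool_rot: [[0.988, 0.156, -0.001], [0.156, -0.988, -0.0], [-0.001, 0.0, -1.0]]
ft_force: [-0.3, -0.9, -3.3]
grip_width: 0.0132
gripper_force: 62.2
```

```bash
python3 ax.py s14
```

```text
pts 135 92 tcp [0.5029 0.1481 0.1331] yaw 9.0 ft [-0.7 -1.9 -4. ]
origin [0.5168 0.1492 0.1347] tilt [-27.6  -0.2] med 0.0012 in gear mm [ 2.9  0.1 21. ] axis err 3.5 axis in gear [0.043 0.044 0.998] tip [  1.1  -1.7 -20.9] key ang -4.5 grip-tcp [0.0138 0.0011 0.0016]
```

Already past 28 mm with no push-back, so the key seems to be in the slot. Continue.

Scaled: 0.0017 m is 0.0028, 0.001 m is 0.0017.

Emit:
drive_effector(plan=[0.0017,-0.0002,0.0028,0,0,0.0017,-0.0002,0.0028,0,0,0.0017,-0.0002,0.0028,0,0,0.0017,-0.0002,0.0028,0,0,0,0,0,0,0,0,0,0,0,0], grip_n=30)

```text
time_s: 15.0
position: [0.5064, 0.1488, 0.126]
tool_rot: [[0.988, 0.156, -0.002], [0.156, -0.988, -0.001], [-0.002, 0.001, -1.0]]
ft_force: [-3.4, -3.4, -3.5]
grip_width: 0.013
gripper_force: 62.0
```

```bash
python3 ax.py s15
```

```text
pts 128 83 tcp [0.5064 0.1488 0.1261] yaw 9.0 ft [-2.4 -4.8 -4.1]
origin [0.5196 0.1508 0.1303] tilt [-31.2   0.2] med 0.0014 in gear mm [ 3.5  0.9 15.6] axis err 2.7 axis in gear [-0.02   0.042  0.999] tip [  4.3  -0.8 -26.4] key ang -4.3 grip-tcp [0.0132 0.002  0.0042]
```

Scaled: 0.0017 m is 0.0028, 0.001 m is 0.0017.

Emit:
drive_effector(plan=[0,0.0008,0.0013,0,0,0.0015,0.0005,0.0028,0,0,0.0015,0.0003,0.0028,0,0,0.0015,0.0002,0.0028,0,0,0.0017,0,0.0028,0,0,0,0,0,0,0], grip_n=30)

```text
time_s: 15.65
position: [0.5103, 0.1487, 0.1186]
tool_rot: [[0.988, 0.156, -0.002], [0.156, -0.988, -0.0], [-0.002, -0.0, -1.0]]
ft_force: [-4.2, -2.7, -3.2]
grip_width: 0.0132
gripper_force: 62.4
```

```bash
python3 ax.py s16
```

```text
pts 130 31 tcp [0.5103 0.1488 0.1186] yaw 9.0 ft [-5.4 -1.7 -3.8]
origin [0.5266 0.1493 0.124 ] tilt [-35.4  -3.2] med 0.0016 in gear mm [ 5.9 -2.1  6.9] axis err 7.9 axis in gear [-0.087  0.106  0.991] tip [  9.6  -6.6 -34.7] key ang -4.1 grip-tcp [0.0163 0.0006 0.0054]
```

Scaled: 0.0017 m is 0.0028, 0.0009 m is 0.0015.

Emit:
drive_effector(plan=[0.001,0,0.0028,0,0,0.0013,0,0.0028,0,0,0.0015,0,0.0028,0,0,0,0,0,0,0], grip_n=30)

```text
time_s: 16.1
position: [0.5106, 0.1487, 0.1172]
tool_rot: [[0.988, 0.157, -0.003], [0.157, -0.988, -0.002], [-0.003, 0.001, -1.0]]
ft_force: [-28.9, -9.4, 37.4]
grip_width: 0.013
gripper_force: 68.9
```

Emit:
drive_effector(plan=[0.0013,0,0.0023,0,0,0.0008,0,0.0017,0,0,0,0,0,0,0])

```text
time_s: 16.4
position: [0.5107, 0.1487, 0.1159]
tool_rot: [[0.988, 0.157, -0.004], [0.157, -0.988, -0.002], [-0.005, 0.001, -1.0]]
ft_force: [-38.4, -12.2, 50.2]
grip_width: 0.0134
gripper_force: 72.1
```

Axial contact at the depth where the collar should meet the hub. I'll relax, release and look.

Scaled: 0.045 m is 0.075, -0.01 m is -0.0167.

Emit:
drive_effector(plan=[-0.0022,0,-0.0067,0,0,0,0,0,0,0.02,0,0,0,0,0.035,0,0,0,0,0.035,-0.0167,0,-0.0333,0,0.04,-0.0333,0,-0.0667,0,0.04,-0.0333,0.0333,-0.0667,0,0.04,0,0.075,0,0,0.04,0,0.075,0,0,0.04,0,0,0,0,0.04], grip_n=30)

```text
time_s: 17.4
position: [0.4822, 0.0286, 0.2157]
tool_rot: [[0.989, 0.151, 0.002], [0.151, -0.989, -0.001], [0.002, 0.001, -1.0]]
ft_force: [0.6, 0.0, 0.1]
grip_width: 0.0401
gripper_force: 0.0
```

```bash
python3 - <<'E'
from h import *
S=snap('side','s17');T=snap('top','t17')
r=lambda x:cv2.resize(x,(400,400),interpolation=cv2.INTER_CUBIC)
cv2.imwrite('pics/c6.png',np.hstack([r(S['pixels'][145:235,220:310]),r(T['pixels'][180:260,190:270])])[:,:,::-1])
g=np.array([.5245,.151,.115]);G=gearR(14)
def sd(p): return np.minimum(cyl(p,.036,-.06,-.001),cyl(p,.027,-.01,0))
for nm,ims in(('side',[S]),('top',[T]),('both',[S,T])):
    P=np.vstack([cloud(i).reshape(-1,3) for i in ims]);q=(P-g)@G;P=P[(np.hypot(q[:,0],q[:,1])<.04)&(q[:,2]>-.025)&(q[:,2]<.06)]
    def f(x):
        p=(P-x[:3])@G;c,s=np.cos(x[4]*10),np.sin(x[4]*10);a=np.c_[p[:,0]*c+p[:,1]*s,-p[:,0]*s+p[:,1]*c,p[:,2]-x[3]]
        return np.minimum(sd(p),axsdf(a))
    b=min((least_squares(f,[*g,z,-.008],loss='soft_l1',f_scale=.002) for z in(.001,.006,.015)),key=lambda r:r.cost);print(nm,len(P),b.x[:3].round(4),'axle z mm',(b.x[3]*1000).round(2),'ang',np.degrees(b.x[4]*10).round(1),np.median(abs(b.fun)).round(4))
E
```

```text
side 739 [0.5223 0.15   0.1161] axle z mm -0.04 ang -5.1 0.0011
top 894 [0.5252 0.1509 0.1144] axle z mm 0.23 ang -2.6 0.0009
both 1633 [0.5242 0.1504 0.1148] axle z mm 0.27 ang -4.4 0.0011
```

View pics/c6.png

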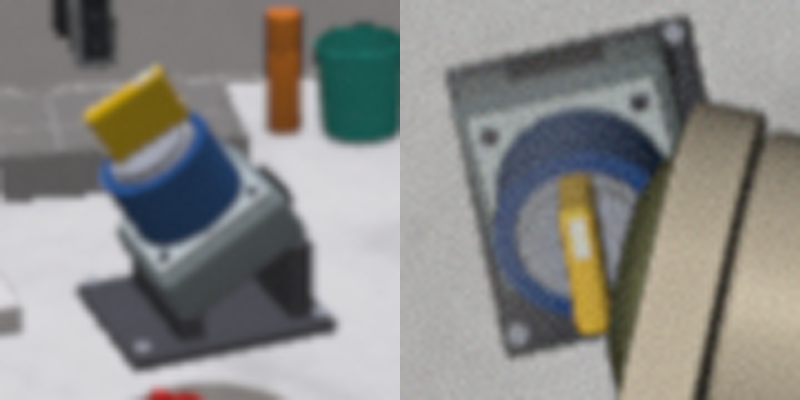

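Side crop: collar flat on the hub, no gap at (150,150). Fits from both cameras put the axle 0.2 mm from home. Last check of the cap, then hand in.

Emit:
drive_effector(plan=[0,0,0,0,0.04,0,0,0,0,0.04,0,0,0,0,0.04])

```text
time_s: 17.8
position: [0.4808, 0.0335, 0.2155]
tool_rot: [[0.988, 0.158, -0.0], [0.158, -0.988, 0.0], [0.0, -0.0, -1.0]]
ft_force: [-0.3, 0.9, -0.3]
grip_width: 0.0399
gripper_force: 0.0
```

```bash
python3 - <<'E'
from h import *
S=snap('side','s18');C=cloud(S);hsv=cv2.cvtColor(S['pixels'],cv2.COLOR_RGB2HSV);H,s,v=[hsv[...,i].astype(int) for i in range(3)]
m=((H<8)|(H>172))&(s>130)&(v>60)&(abs(C[...,0]-.535)<.07)&(abs(C[...,1])<.07);P=C[m];print(len(P),P.mean(0),P.min(0),P.max(0))
def f(x): return np.minimum(capsdf((P-x[:3])@Ro.from_rotvec(x[3:]).as_matrix(),0),cyl((P-x[:3])@Ro.from_rotvec(x[3:]).as_matrix(),.010,-.024,0))
rs=[least_squares(f,np.r_[.528,-.01,.03,Ro.from_euler('ZY',[y,t],degrees=True).as_rotvec()],loss='soft_l1',f_scale=.002) for y in(-20,14,50) for t in(-30,-60,-80)]
for b in sorted(rs,key=lambda b:b.cost)[:2]: print(b.cost,b.x[:3],np.hypot(b.x[0]-.534,b.x[1]+.007))
if max(np.hypot(b.x[0]-.534,b.x[1]+.007) for b in sorted(rs,key=lambda b:b.cost)[:2])<.04: print(close_job())
E
```

```text
135 [ 0.51108972 -0.02583932  0.03951469] [ 0.49036008 -0.03376557  0.02466366] [ 0.53180713 -0.00881918  0.05469195]
0.00010167241181674626 [ 0.52148404 -0.01459251  0.02359469] 0.014638836852027349
0.00010167241182103006 [ 0.52148405 -0.01459251  0.02359469] 0.014638826300593075
the job is handed in; nothing more can be done
None
```

The job is handed in at about 18 s with no verdict returned: by camera, the yellow axle is fully home with its collar within about 0.3 mm of the hub, and the dust cap lies in the tray about 15 mm from its centre. The key met the slot on the way in, so no separate turning was needed.

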